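# Gauge the depth of a seed measuring well

## Robot

A 6-joint arm with a two-finger parallel gripper is mounted at the origin on the work surface. World frame = base frame: x ahead of the robot, y to its left, z up, the work surface at z = 0. Lengths are in m, angles in rad, forces in N, time in s.
With the tool pointing down it reaches from about 0.325 to 0.775 m from the base axis. Payload 5.5 kg.
Tool frame: the origin (TCP) lies on the front face of the gripper's body, between the roots of the fingers; the fingertips stand 73 mm ahead of it and the grasp point (between the pads) lies 54 mm ahead of it; y points along the fingers, z is the direction in which the jaws open and shut, and the axes are right-handed (so a half turn about y gives the same grasp; the last joint's range is limited). The gripper opens to 85 mm and grips with 20 to 120 N. Pads are 22 mm wide; open, the fingers measure 114 mm over their backs; the gripper's body (76 mm by 85 mm) begins 54 mm behind the grasp point. The pads swing forward as they close: fully open they stand 13 mm farther back than shut.
Start: joints at [-1.401, 0.091, 1.231, -0, 1.82, -0.057], TCP at [0.135, -0.585, 0.304] pointing down, gripper open.
Joint ranges: [-2.87, 2.87], [-0.86, 2.18], [0.17, 2.46], [-1.51, 4.65], [0.06, 2.69], [-2.65, 2.65]. Speed limits (rad/s): [2.57, 2.57, 3.01, 3.14, 3.14, 3.14].

## Interface

Orientations are given as a 3x3 rotation matrix whose columns are the frame's x, y, z axes.
In Python, from workcell import ctrl gives the robot as it stands. The module is installed in compiled form; this text tells all that it offers.
- The arm moves only by the shell command python3 -m inch 'ROWS' [FORCE]. ROWS is JSON, a list of rows, each an object of numbers: "tx", "ty", "tz": the shift along the tool's x, y, z each as a share of 3 cm, from -1 to 1; "ax", "ay", "az": the turn, a rotation vector about the tool's x, y, z each as a share of 4 degrees, from -1 to 1; "grip": the closure, from 0 (fully open) to 1 (shut). A call has 1 to 20 rows; each row shifts and turns the commanded pose from where the row before left it, along the tool's axes as they then stand; what a row does not reach is not made up. A row lasts 1/8 s, in which the tool goes at most 62.5 mm and 10.7 degrees, less where a joint would pass 70% of its speed; a pose out of reach is approached as far as the arm can. A call with a number of a shift or a turn outside -1 to 1 is refused whole. A call with a gripper value outside its range is refused whole. The fingers move at their own pace and stop on an object; FORCE is the grip in N (left out, the last holds). Time passes only in rows, so rows that do not move let the fingers close. It gives the time, the measured TCP pose, the force and the opening at its end, in the units of the state.
- ctrl.state(): the state, without advancing time (a new reading comes with each control period).
- ctrl.snapshot(name): name is "scene" or "top"; returns the picture (400x640x3 uint8, red, green, blue); there is no depth.
- ctrl.calibration(name): a dict with "vfov" (degrees; the focal length in pixels is half the picture's height over the tangent of half this angle, whatever the lens; pixels are square), "cx", "cy" (the principal point, pixels), "position" and "attitude" of the camera in the world. Camera axes: x right, y up, looking along -z (the intrinsics and any distortion apply to the point x, -y, -z); pixel columns grow to the right and rows downward; lengths in m; the calibration is good to about 2 mm. A picture is of the moment at which its call begins. calibration takes no time and is no camera call.
- ctrl.close_job(): hands the job in, once; it reports no verdict.
The state is a dict: "time": time; "joint_positions": joint angles; "joint_vel": joint speeds; "joint_efforts": joint torques, N m; "position": TCP position; "ee_rot": TCP orientation; "wrist_force": force on the tool from outside, world axes, zero at the start; "ft_torque": the same for the moment, N m; "finger_gap": opening from 0.0 (shut) to 1.0 (fully open).
Only numpy, scipy, OpenCV 4.12 (cv2) and the standard library are available. Lean on these libraries where they do the work, as an engineer would, in place of code of your own. Each camera call takes 0.05 s, during which the arm holds its last target. There are 200 camera calls.

## Task

Slide the aluminium measuring block along its rails until it is fully home against the stop, then gently lower the gauge's probe until it touches the brass floor of the well, without ramming it. Leave the probe resting on the floor, lock it by swinging the red lever all the way over, and leave the other things on the bench alone.

Things in the scene. Friction and masses are not known exactly. Their poses are not given: they have to be found in the camera images.
- stand: Ivory bench depth gauge, fixed; place and yaw vary. Origin on the table straight below the probe's axis; x runs along the rails from their open end (towards the robot) to the stop, y left, z up. Base plate 290 x 140 x 20 mm, x = -165 to +125 mm, with two dark rails (tops 32 mm above the table, 64 mm apart inside).
- stop (a point): Middle of the near face of the dark stop at the end of the rails, 28 mm to +x of the stand's origin; top 48 mm above the table.
- bracket_end (a point): Middle of the top of the fixed ivory arm's free end, 18 mm to -x of the stand's origin. The arm is 36 mm wide, its underside 125 mm and its top 153 mm above the table; it runs to a steel column (28 mm diameter, 88 mm to +x of the origin, top 190 mm high). The probe slides upright through it.
- sample: Loose aluminium block, 100 long (x) x 60 wide x 50 mm high, 0.5 kg, on the base plate (20 mm above the table) between the rails, 2 mm free each side. Origin: centre of its underside, x along the stand's. A 41 mm round well opens in its top, 22 mm to +x of its middle, 20 to 40 mm deep. Starts 35 to 70 mm short of the stop; fully home, the well is below the probe. 2 to 5 N slides it.
- block_end (a point): Centre of the block's near end face (60 wide x 50 mm high, the face towards the open end of the rails), 45 mm above the table. Push here; at home it lies 72 mm to -x of the stand's origin.
- well_floor (a point): Centre of the upper face of the brass disc that is the floor of the well. Its depth differs from run to run and it does not give when pressed.
- probe_tip (a point): Centre of the flat lower end of the steel probe rod (8 mm diameter). At the start it hangs 8 to 20 mm above the top of the block.
- probe_cap (a point): Centre of the top face of the black cap on the probe's upper end: 28 mm diameter, 15 mm high, straight above the tip, 165 mm above it. Press it down, or pinch it, to lower the probe.
- probe (a joint): How far the probe has been lowered, in m: 0 at the top, grows downward, 0.066 at most; it reaches the well's floor at 0.04 to 0.06. Friction holds it wherever it is left: it takes about 2 to 3 N to push down and more to pull up.
- lock (a joint): Angle of the red lock lever in rad: 0 to 0.3 at the start (free), 1.4 at its end stop (locked); it grows anticlockwise seen from above. From 0.7 on the probe counts as clamped: it must not be pushed or pulled along any more (little holds it but its own friction). The lever stays where it is left; about 2 N at the knob turns it.
- lever_knob (a point): Axis of the upright red knob at the lever's end (16 mm diameter, from 158 to 203 mm above the table), 181 mm up, 60 mm from the pivot. At joint 0 the lever points 125 degrees clockwise (from above) from the stand's x axis, to its -x, -y side; at 1.4, 45 degrees clockwise. Push the knob sideways, towards the stop end, to lock.
- lever_pivot (a point): On the lever's upright pivot axis, at the same height as lever_knob; 22 mm to +x of the probe's axis.
- dish_center (a point): Centre of a glass dish of seeds, 90 mm diameter, 15 mm high, on the table left of the stand (bystander).
- forceps_center (a point): Middle of steel forceps, 125 mm long, lying on the table right of the stand (bystander).
- jar_center (a point): Centre of an amber jar, 52 mm diameter, 75 mm high, on the table left of the stand (bystander).
- burr0_center (a point): Centre of a brown spiny seed burr, about 40 mm across, on the table right of the stand (bystander).
- burr1_center (a point): Centre of a brown spiny seed burr, about 40 mm across, on the table right of the stand (bystander).
- burr2_center (a point): Centre of a brown spiny seed burr, about 40 mm across, on the table right of the stand (bystander).

How it is judged:
On the way, in this order (a step that is already met when the one before it is completed fails the run):
1. the block is fully home against the stop, the well straight below the raised probe, the lever still free (horizontal distance between probe_tip and well_floor below 0.005 m and z of probe_tip in the frame of well_floor above 0.01 m and value of joint lock below 0.6 rad), for 0.1 s.
2. the probe touches the floor of the well, the lever still free (horizontal distance between probe_tip and well_floor below 0.005 m and z of probe_tip in the frame of well_floor between -0.002 and 0.002 m and contact force between probe and sample above 0.3 N and value of joint lock below 0.6 rad), for 0.1 s.
3. the lever is swung over with the probe still on the floor (horizontal distance between probe_tip and well_floor below 0.005 m and z of probe_tip in the frame of well_floor between -0.002 and 0.002 m and value of joint lock above 1.2 rad), for 0.2 s.
At the end, for the whole second after the job is handed in: The block is fully home against the stop (well within 5 mm of the probe's axis), the probe's tip is within 2 mm of the well's floor, the lever is past 1.2 rad of its 1.4, and all is at rest (all of step 3 and linear speed of sample below 0.01 m/s and velocity of joint probe between -0.005 and 0.005 m/s); the robot touches nothing.
It fails at once if the probe is forced along its slide while the lever clamps it (value of joint lock above 0.7 rad and (velocity of joint probe above 0.02 m/s or velocity of joint probe below -0.02 m/s)).
It fails at once if the probe is rammed into the block (over 30 N) (contact force between probe and sample above 30 N).
It fails at once if a bystander is moved by more than 30 mm (distance of any of dish_center, forceps_center, jar_center, burr0_center, burr1_center, burr2_center from where it was at the start of the episode above 0.03 m).
It also fails if it takes over 54 s, if anything falls off the work surface, if the arm or the gripper's body presses on something with over 40 N, if the wrist force passes 120 N, or if a joint passes its speed limit or range.

## Working session

There is one attempt and no reset: what is moved stays moved. The work goes in short steps, Python scripts to look and compute and a shell command to move; the robot and the scene stay as the last step left them, time stands still between calls to the robot, and variables do not carry over. Pictures are saved under pics/ and viewed, about 8 in all and at most 12, crops included, and the job is handed in when it is done.

```bash
mkdir -p pics; python3 - <<'E'
from workcell import ctrl
import cv2
s=ctrl.state(); print(s['time'],s['position'],s['ee_rot'],s['finger_gap'])
for n in ("scene","top"):
    c=ctrl.calibration(n); print(n,c)
    cv2.imwrite(f"pics/{n}0.png",ctrl.snapshot(n)[:,:,::-1])
E
```

```text
0.0 [ 0.13490732 -0.58450229  0.30273889] [[-9.74381410e-01 -3.34488951e-04  2.24901656e-01]
 [-2.24901880e-01  1.92530675e-03 -9.74379514e-01]
 [-1.07085495e-04 -9.99998091e-01 -1.95121030e-03]] 1.0004797572082154
scene {'vfov': 54.986332050033525, 'cx': 316.36686032999376, 'cy': 196.10648264569662, 'position': array([1.15296106, 0.32242955, 0.55927539]), 'attitude': array([[-0.52146851, -0.45609309,  0.72114471],
       [ 0.85324324, -0.2854869 ,  0.43643235],
       [ 0.00682359,  0.84289757,  0.53803078]])}
top {'vfov': 49.5683522376739, 'cx': 317.9631911464618, 'cy': 194.26814952782541, 'position': array([0.55819149, 0.02950572, 1.09869547]), 'attitude': array([[-0.02388804,  0.99742459, -0.06762804],
       [-0.99970966, -0.02404678, -0.00153416],
       [-0.00315644,  0.06757176,  0.99770942]])}
```

View pics/scene0.png

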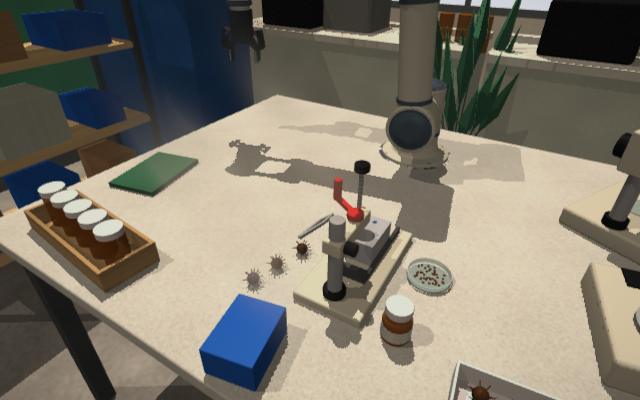

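View pics/top0.png

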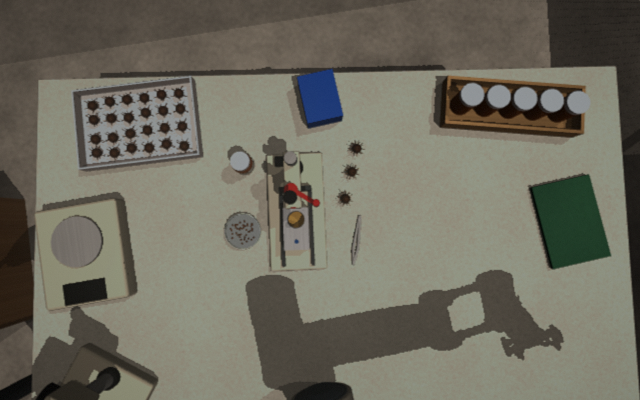

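The scene view shows the stand around (350,250), with the cap at (362,167) and the red knob at (338,188). In the top view the stand spans about (267–327, 152–270), with the knob at (316,203), the well at (295,218), the dish at (242,230), and burrs and forceps on the right. I'll enlarge both.

```bash
cat > h.py <<'E'
import numpy as np, cv2
from workcell import ctrl
def cam(n):
    c=ctrl.calibration(n); f=200/np.tan(np.radians(c['vfov'])/2); return c,f
def ray(n,u,v):
    c,f=cam(n); d=c['attitude']@np.array([(u-c['cx'])/f,-(v-c['cy'])/f,-1]); return c['position'],d/np.linalg.norm(d)
def plane(n,u,v,z):
    p,d=ray(n,u,v); return p+d*(z-p[2])/d[2]
def tri(u1,u2):
    p,d=ray('top',*u1); q,e=ray('scene',*u2)
    t=np.linalg.lstsq(np.c_[d,-e],q-p,rcond=None)[0]; a=p+d*t[0]; b=q+e*t[1]
    return (a+b)/2,np.linalg.norm(a-b)
def proj(n,X):
    c,f=cam(n); x=c['attitude'].T@(np.asarray(X)-c['position']); return np.array([c['cx']-f*x[0]/x[2],c['cy']+f*x[1]/x[2]])
E
python3 - <<'E'
import cv2,numpy as np
t=cv2.imread('pics/top0.png');s=cv2.imread('pics/scene0.png')
a=cv2.resize(t[130:280,255:335],None,fx=4,fy=4,interpolation=cv2.INTER_CUBIC)
b=cv2.resize(s[150:330,290:420],None,fx=3.333,fy=3.333,interpolation=cv2.INTER_CUBIC)
o=np.zeros((600,320+b.shape[1],3),np.uint8);o[:a.shape[0],:320]=a;o[:b.shape[0],320:]=b[:600]
o=cv2.convertScaleAbs(o,alpha=1.4,beta=10)
cv2.imwrite('pics/crop0.png',o)
for n,i in(('top',t),('scene',s)):
    hsv=cv2.cvtColor(i,cv2.COLOR_BGR2HSV)
    m=((hsv[...,0]<6)|(hsv[...,0]>174))&(hsv[...,1]>170)&(hsv[...,2]>90)
    k,l,st,c=cv2.connectedComponentsWithStats(m.astype(np.uint8)); print(n,st[1:][st[1:,4]>8],c[1:][st[1:,4]>8])
    d=(i.max(2)<45)
    k,l,st,c=cv2.connectedComponentsWithStats(d.astype(np.uint8))
    for q in range(1,k):
        if st[q,4]>30 and 255<c[q,0]<420 and 130<c[q,1]<330: print(n,'dark',st[q],c[q])
E
```

```text
top [[288 183  22  19 116]
 [312 200   7   6  34]] [[296.80172414 191.04310345]
 [315.32352941 202.41176471]]
top dark [352 144   8   9  45] [355.44444444 147.62222222]
top dark [275 156   8  11  82] [278.5 161. ]
top dark [347 168   9   8  42] [350.52380952 171.21428571]
top dark [279 187  18  17 186] [286.99462366 195.47849462]
top dark [340 194   9   9  40] [343.75 197.6 ]
top dark [280 201   3  47  81] [281.2962963  222.37037037]
scene [[335 178   7   3  18]
 [342 199  21  19 168]] [[337.83333333 179.05555556]
 [352.26190476 210.04761905]]
scene dark [389 111  42  38 993] [409.74420947 132.61329305]
scene dark [355 161  15  13 167] [361.77245509 166.89820359]
scene dark [343 230  56  54 496] [365.04435484 265.86491935]
scene dark [343 241  16  16 184] [350.56521739 248.79347826]
scene dark [323 282  23  19 239] [334.10041841 293.0167364 ]
```

View pics/crop0.png

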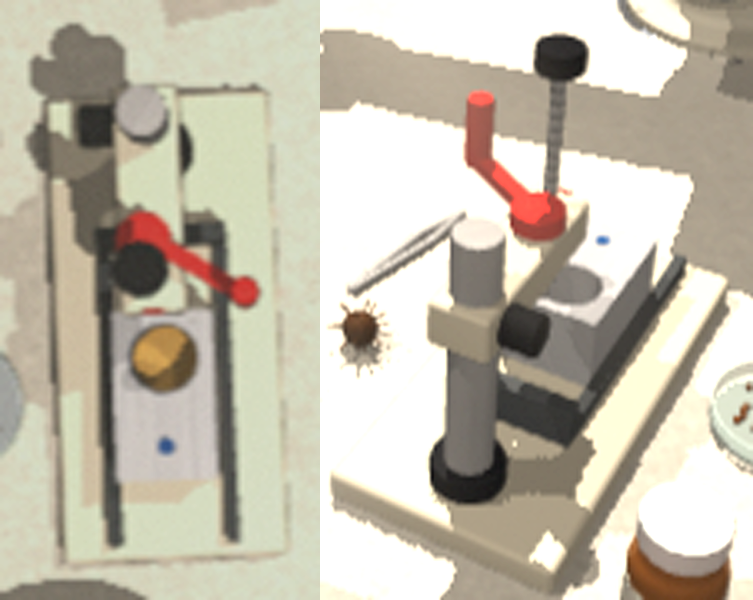

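The crop shows these pixel positions in full-frame coordinates:

| Feature | Top view | Scene view |
|---|---|---|
| Cap | (289.8, 197.3) | (362.6, 164.1) |
| Knob top | (316.5, 202.8) | (338.3, 179.7) |
| Column top | (290.2, 157.5) | (337.4, 219.6) |
| Well | (296, 219.2) | (462.8, …) |
| Block near corners | about (284, 250.5) and (309, 249.3) | – |

The well's scene column doesn't fit the others, so I'll leave it out.

```bash
python3 - <<'E'
from h import *
np.set_printoptions(precision=4,suppress=True)
T=lambda a,b:(a/4+255,b/4+130)
S=lambda a,b:((a-320)/3.333+290,b/3.333+150)
cap,e=tri(T(139,269),S(562,47));print('cap',cap,e)
kn,e=tri(T(246,289),S(481,98));print('knob top',kn,e)
col,e=tri(T(141,108),S(478,232));print('col',col,e)
dot,e=tri(T(166,446),S(603,240));print('bluedot',dot,e)
well,e=tri(T(165,357),S(577,286));print('well rim',well,e)
for n,p in dict(bnl=(65,563),bnr=(288,550),bfl=(48,92),bfr=(267,92)).items(): print(n,plane('top',*T(*p),.02))
for n,p in dict(nl=(117,482),nr=(217,477),well=(165,357),).items(): print(n,plane('top',*T(*p),.07))
print(plane('scene',*S(577,286),.07))
for n,p in dict(rl=(116,543),rr=(234,538),).items(): print('rail end',n,plane('top',*T(*p),.032))
d=col-cap;print('yaw cap->col',np.degrees(np.arctan2(d[1],d[0])),np.hypot(*d[:2]))
E
```

```text
cap [0.611  0.0864 0.2513] 0.0004236691539763717
knob top [0.6021 0.0352 0.2009] 0.002084877322434566
col [0.7    0.0882 0.1894] 0.0011588514492217271
bluedot [0.5171 0.0848 0.0687] 0.0006704535025815737
well rim [0.5685 0.0873 0.0669] 0.006772257610478062
bnl [0.445  0.1509 0.02  ]
bnr [0.4497 0.0132 0.02  ]
bfl [0.7383 0.1567 0.02  ]
bfr [0.735  0.0192 0.02  ]
nl [0.4969 0.1138 0.07  ]
nr [0.4984 0.0548 0.07  ]
well [0.5698 0.084  0.07  ]
[0.5707 0.0918 0.07  ]
rail end rl [0.4576 0.1182 0.032 ]
rail end rr [0.4589 0.0461 0.032 ]
yaw cap->col 1.1247833148065465 0.08903098166766886
```

Estimates: stand origin about (0.611, 0.0864), yaw about 1.2°, block end at x≈0.497. Home is x≈0.539, so the push is about 42 mm. First I'll close the fingers, square up the yaw and fly over.

```bash
python3 -m inch '[{"ay":0.98,"tz":-1,"tx":-0.3,"grip":1},{"ay":0.98,"tz":-1,"tx":-0.3,"grip":1},{"ay":0.98,"tz":-1,"tx":-0.3,"grip":1},{"tz":-1,"tx":-0.4,"grip":1},{"tz":-1,"tx":-0.4,"grip":1},{"tz":-1,"tx":-0.4,"grip":1},{"tz":-1,"tx":-0.4,"grip":1},{"tz":-1,"tx":-0.4,"grip":1},{"tz":-1,"tx":-0.4,"grip":1},{"tz":-1,"tx":-0.4,"grip":1},{"tz":-1,"tx":-0.4,"grip":1},{"tz":-1,"tx":-0.4,"grip":1},{"tz":-1,"tx":-0.4,"grip":1},{"tz":-1,"tx":-0.4,"grip":1},{"tz":-1,"tx":-0.4,"grip":1},{"tz":-1,"tx":-0.4,"grip":1},{"tz":-1,"tx":-0.4,"grip":1},{"tz":-1,"tx":-0.4,"grip":1},{"tz":-1,"tx":-0.4,"grip":1},{"tz":-1,"tx":-0.4,"grip":1}]' 40; python3 -c "
from workcell import ctrl;s=ctrl.state();print(s['position'],s['ee_rot'],s['wrist_force'])"
```

```text
[ 0.13489304 -0.58450151  0.30282674] [[-9.74394408e-01 -3.15126278e-04  2.24845365e-01]
 [-2.24845560e-01  1.84145550e-03 -9.74392674e-01]
 [-1.06985997e-04 -9.99998255e-01 -1.86515869e-03]] [ 0.16235284  0.23714374 -0.45033395]invalid input at $[0]: expected keys tx, ty, tz, ax, ay, az, grip
```

Every row needs all seven keys.

```bash
python3 -m inch '[{"tx":-0.3,"ty":0,"tz":-1,"ax":0,"ay":0.98,"az":0,"grip":1},{"tx":-0.3,"ty":0,"tz":-1,"ax":0,"ay":0.98,"az":0,"grip":1},{"tx":-0.3,"ty":0,"tz":-1,"ax":0,"ay":0.98,"az":0,"grip":1},{"tx":-0.4,"ty":0,"tz":-1,"ax":0,"ay":0,"az":0,"grip":1},{"tx":-0.4,"ty":0,"tz":-1,"ax":0,"ay":0,"az":0,"grip":1},{"tx":-0.4,"ty":0,"tz":-1,"ax":0,"ay":0,"az":0,"grip":1},{"tx":-0.4,"ty":0,"tz":-1,"ax":0,"ay":0,"az":0,"grip":1},{"tx":-0.4,"ty":0,"tz":-1,"ax":0,"ay":0,"az":0,"grip":1},{"tx":-0.4,"ty":0,"tz":-1,"ax":0,"ay":0,"az":0,"grip":1},{"tx":-0.4,"ty":0,"tz":-1,"ax":0,"ay":0,"az":0,"grip":1},{"tx":-0.4,"ty":0,"tz":-1,"ax":0,"ay":0,"az":0,"grip":1},{"tx":-0.4,"ty":0,"tz":-1,"ax":0,"ay":0,"az":0,"grip":1},{"tx":-0.4,"ty":0,"tz":-1,"ax":0,"ay":0,"az":0,"grip":1},{"tx":-0.4,"ty":0,"tz":-1,"ax":0,"ay":0,"az":0,"grip":1},{"tx":-0.4,"ty":0,"tz":-1,"ax":0,"ay":0,"az":0,"grip":1},{"tx":-0.4,"ty":0,"tz":-1,"ax":0,"ay":0,"az":0,"grip":1},{"tx":-0.4,"ty":0,"tz":-1,"ax":0,"ay":0,"az":0,"grip":1},{"tx":-0.4,"ty":0,"tz":-1,"ax":0,"ay":0,"az":0,"grip":1},{"tx":-0.4,"ty":0,"tz":-1,"ax":0,"ay":0,"az":0,"grip":1},{"tx":-0.4,"ty":0,"tz":-1,"ax":0,"ay":0,"az":0,"grip":1}]' 40; python3 -c "
from workcell import ctrl;s=ctrl.state();print(s['position'],s['ee_rot'],s['wrist_force'])"
```

```text
time: 2.6
position: [0.3404, 0.0237, 0.3036]
ee_rot: [[-1.0, -0.0, 0.022], [-0.022, -0.0, -1.0], [0.0, -1.0, 0.0]]
wrist_force: [-0.2, -0.1, 0.1]
finger_gap: -0.002
[0.34044616 0.02372117 0.30355341] [[-9.99764109e-01 -2.82105257e-04  2.17174217e-02]
 [-2.17174075e-02 -5.33639086e-05 -9.99764148e-01]
 [ 2.83197649e-04 -9.99999959e-01  4.72247258e-05]] [-0.15956494 -0.08971204  0.12974249]
```

```bash
python3 -m inch '[{"tx":-0.84,"ty":1,"tz":-0.47,"ax":0,"ay":0,"az":0,"grip":1},{"tx":-0.84,"ty":1,"tz":-0.47,"ax":0,"ay":0,"az":0,"grip":1},{"tx":-0.84,"ty":1,"tz":-0.47,"ax":0,"ay":0,"az":0,"grip":1},{"tx":-0.84,"ty":1,"tz":-0.48,"ax":0,"ay":0,"az":0,"grip":1},{"tx":0,"ty":0,"tz":0,"ax":0,"ay":0,"az":1,"grip":1},{"tx":0,"ty":0,"tz":0,"ax":0,"ay":0,"az":1,"grip":1},{"tx":0,"ty":0,"tz":0,"ax":0,"ay":0,"az":1,"grip":1},{"tx":0,"ty":0,"tz":0,"ax":0,"ay":0,"az":1,"grip":1},{"tx":0,"ty":0,"tz":0,"ax":0,"ay":0,"az":1,"grip":1},{"tx":0,"ty":0,"tz":0,"ax":0,"ay":0,"az":0,"grip":1}]'; python3 - <<'E'
from h import *
s=ctrl.state();print(s['position'],np.round(s['ee_rot'],3))
E
```

```text
time: 3.85
position: [0.4392, 0.0815, 0.1834]
ee_rot: [[-0.94, 0.341, 0.022], [-0.02, 0.007, -1.0], [-0.341, -0.94, 0.0]]
wrist_force: [-0.0, 0.7, 0.4]
finger_gap: 0.0
[0.43919022 0.08147403 0.18337058] [[-0.94   0.341  0.022]
 [-0.02   0.007 -1.   ]
 [-0.341 -0.94   0.   ]]
```

```bash
python3 -m inch '[{"tx":0.285,"ty":0.78,"tz":-0.04,"ax":0,"ay":0,"az":0,"grip":1},{"tx":0.285,"ty":0.78,"tz":0,"ax":0,"ay":0,"az":0,"grip":1},{"tx":0.285,"ty":0.78,"tz":0,"ax":0,"ay":0,"az":0,"grip":1},{"tx":-0.23,"ty":0.085,"tz":0,"ax":0,"ay":0,"az":0,"grip":1},{"tx":-0.23,"ty":0.085,"tz":0,"ax":0,"ay":0,"az":0,"grip":1},{"tx":-0.17,"ty":0.062,"tz":0,"ax":0,"ay":0,"az":0,"grip":1},{"tx":-0.17,"ty":0.062,"tz":0,"ax":0,"ay":0,"az":0,"grip":1},{"tx":-0.17,"ty":0.062,"tz":0,"ax":0,"ay":0,"az":0,"grip":1}]'
python3 -m inch '[{"tx":-0.17,"ty":0.062,"tz":0,"ax":0,"ay":0,"az":0,"grip":1},{"tx":-0.17,"ty":0.062,"tz":0,"ax":0,"ay":0,"az":0,"grip":1},{"tx":-0.17,"ty":0.062,"tz":0,"ax":0,"ay":0,"az":0,"grip":1}]'
python3 - <<'E'
from h import *
for n in ("scene","top"): cv2.imwrite(f"pics/{n}1.png",ctrl.snapshot(n)[:,:,::-1])
t=cv2.imread('pics/top1.png');s=cv2.imread('pics/scene1.png')
a=cv2.resize(t[130:280,255:335],None,fx=4,fy=4,interpolation=cv2.INTER_CUBIC)
b=cv2.resize(s[150:330,290:420],None,fx=3.333,fy=3.333,interpolation=cv2.INTER_CUBIC)
o=np.hstack([a,b[:600]]) if b.shape[0]>=600 else np.hstack([a[:b.shape[0]],b])
cv2.imwrite('pics/crop1.png',cv2.convertScaleAbs(o,alpha=1.4,beta=10))
E
```

```text
time: 4.85
position: [0.4711, 0.0834, 0.1096]
ee_rot: [[-0.94, 0.342, 0.022], [-0.02, 0.007, -1.0], [-0.342, -0.94, -0.0]]
wrist_force: [-4.6, -0.1, 2.7]
finger_gap: -0.001
time: 5.22
position: [0.4873, 0.0837, 0.1091]
ee_rot: [[-0.939, 0.342, 0.022], [-0.02, 0.007, -1.0], [-0.342, -0.94, -0.0]]
wrist_force: [-4.3, 0.3, 3.0]
finger_gap: 0.004
```

View pics/crop1.png

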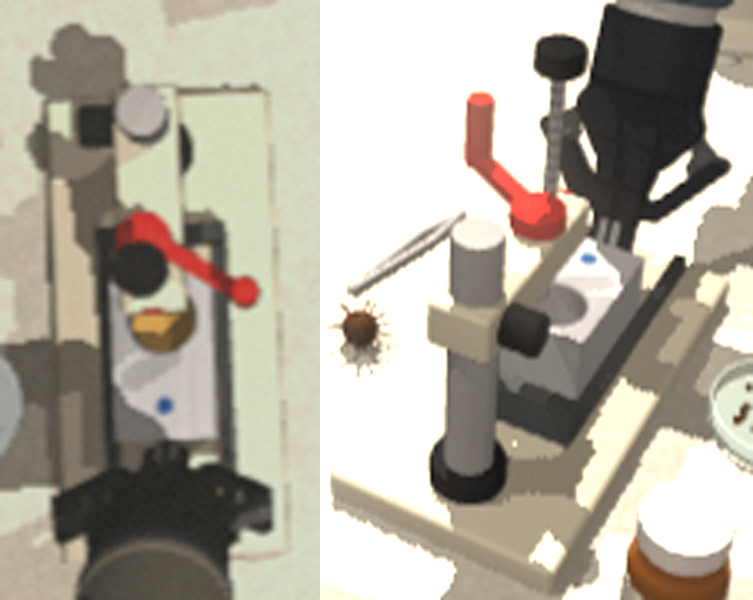

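The block is sliding squarely: the blue dot went from crop (166,446) to (165,406), about 23 mm. The push force is 4–5 N. I'll continue to the stop in smaller steps.

```bash
python3 -m inch '[{"tx":-0.17,"ty":0.062,"tz":0,"ax":0,"ay":0,"az":0,"grip":1},{"tx":-0.17,"ty":0.062,"tz":0,"ax":0,"ay":0,"az":0,"grip":1},{"tx":-0.1,"ty":0.036,"tz":0,"ax":0,"ay":0,"az":0,"grip":1},{"tx":-0.1,"ty":0.036,"tz":0,"ax":0,"ay":0,"az":0,"grip":1}]'
python3 -m inch '[{"tx":-0.07,"ty":0.025,"tz":0,"ax":0,"ay":0,"az":0,"grip":1},{"tx":-0.07,"ty":0.025,"tz":0,"ax":0,"ay":0,"az":0,"grip":1}]'
```

```text
time: 5.82
position: [0.5044, 0.084, 0.1088]
ee_rot: [[-0.94, 0.341, 0.022], [-0.02, 0.007, -1.0], [-0.342, -0.94, 0.0]]
wrist_force: [-1.7, 0.6, 0.2]
finger_gap: 0.001
time: 6.08
position: [0.5067, 0.0841, 0.1087]
ee_rot: [[-0.942, 0.335, 0.021], [-0.02, 0.007, -1.0], [-0.335, -0.942, 0.0]]
wrist_force: [-29.9, -2.4, 17.7]
finger_gap: -0.005
```

The push force jumped to 30 N, so the block is against the stop. I'll back off, rise, straighten up and look.

```bash
python3 -m inch '[{"tx":0.3,"ty":-0.11,"tz":0,"ax":0,"ay":0,"az":0,"grip":1},{"tx":0.79,"ty":-0.29,"tz":0,"ax":0,"ay":0,"az":0,"grip":1},{"tx":0.79,"ty":-0.29,"tz":0,"ax":0,"ay":0,"az":0,"grip":1},{"tx":-0.36,"ty":-1,"tz":0,"ax":0,"ay":0,"az":0,"grip":1},{"tx":-0.36,"ty":-1,"tz":0,"ax":0,"ay":0,"az":0,"grip":1},{"tx":-0.36,"ty":-1,"tz":0,"ax":0,"ay":0,"az":0,"grip":1},{"tx":-0.36,"ty":-1,"tz":0,"ax":0,"ay":0,"az":0,"grip":1},{"tx":-0.36,"ty":-1,"tz":0,"ax":0,"ay":0,"az":0,"grip":1},{"tx":-0.36,"ty":-1,"tz":0,"ax":0,"ay":0,"az":0,"grip":1},{"tx":-0.36,"ty":-1,"tz":0,"ax":0,"ay":0,"az":0,"grip":1},{"tx":-0.36,"ty":-1,"tz":0,"ax":0,"ay":0,"az":0,"grip":1},{"tx":0,"ty":0,"tz":0,"ax":0,"ay":0,"az":-1,"grip":1},{"tx":0,"ty":0,"tz":0,"ax":0,"ay":0,"az":-1,"grip":1},{"tx":0,"ty":0,"tz":0,"ax":0,"ay":0,"az":-1,"grip":1},{"tx":0,"ty":0,"tz":0,"ax":0,"ay":0,"az":-1,"grip":1},{"tx":0,"ty":0,"tz":0,"ax":0,"ay":0,"az":-1,"grip":1},{"tx":0,"ty":0,"tz":0,"ax":0,"ay":0,"az":0,"grip":1}]'
python3 - <<'E'
from h import *
for n in ("scene","top"): cv2.imwrite(f"pics/{n}2.png",ctrl.snapshot(n)[:,:,::-1])
t=cv2.imread('pics/top2.png');s=cv2.imread('pics/scene2.png')
a=cv2.resize(t[130:280,255:335],None,fx=4,fy=4,interpolation=cv2.INTER_CUBIC)
b=cv2.resize(s[150:330,290:420],None,fx=3.333,fy=3.333,interpolation=cv2.INTER_CUBIC)
n=min(a.shape[0],b.shape[0]);cv2.imwrite('pics/crop2.png',cv2.convertScaleAbs(np.hstack([a[:n],b[:n]]),alpha=1.4,beta=10))
E
```

```text
time: 8.2
position: [0.4486, 0.0828, 0.3639]
ee_rot: [[-1.0, 0.0, 0.021], [-0.021, -0.0, -1.0], [-0.0, -1.0, 0.0]]
wrist_force: [1.1, -0.1, 0.2]
finger_gap: -0.002
```

View pics/crop2.png

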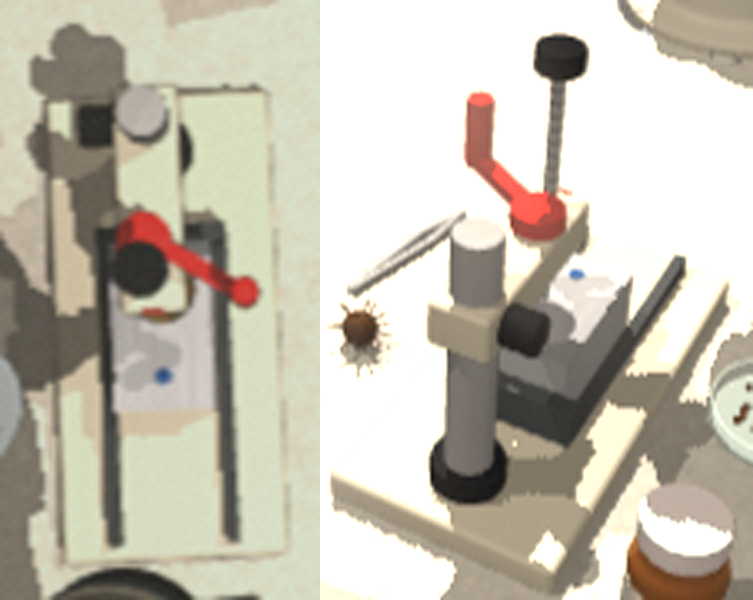

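The block's near edge now sits at crop y≈413 and the blue dot at (163,376). That is about 41 mm of travel, which matches home at the stop. The lever is untouched. Next I'll move above the cap.

```bash
python3 -m inch '[{"tx":-0.9,"ty":0,"tz":0,"ax":0,"ay":0,"az":0,"grip":1},{"tx":-0.9,"ty":0,"tz":0,"ax":0,"ay":0,"az":0,"grip":1},{"tx":-0.9,"ty":0,"tz":0,"ax":0,"ay":0,"az":0,"grip":1},{"tx":-0.9,"ty":0,"tz":0,"ax":0,"ay":0,"az":0,"grip":1},{"tx":-0.9,"ty":0,"tz":0,"ax":0,"ay":0,"az":0,"grip":1},{"tx":-0.92,"ty":0,"tz":0,"ax":0,"ay":0,"az":0,"grip":1},{"tx":0,"ty":0.5,"tz":0,"ax":0,"ay":0,"az":0,"grip":1},{"tx":0,"ty":0.5,"tz":0,"ax":0,"ay":0,"az":0,"grip":1},{"tx":0,"ty":0,"tz":0,"ax":0,"ay":0,"az":0,"grip":1}]'
python3 - <<'E'
from h import *
for n in ("scene","top"): cv2.imwrite(f"pics/{n}3.png",ctrl.snapshot(n)[:,:,::-1])
s=cv2.imread('pics/scene3.png')
b=cv2.resize(s[90:250,300:440],None,fx=3.5,fy=3.5,interpolation=cv2.INTER_CUBIC)
cv2.imwrite('pics/crop3.png',cv2.convertScaleAbs(b,alpha=1.6,beta=15))
E
```

```text
time: 9.43
position: [0.6092, 0.0864, 0.3324]
ee_rot: [[-1.0, -0.003, 0.022], [-0.022, -0.0, -1.0], [0.003, -1.0, 0.0]]
wrist_force: [-0.2, 0.3, 0.9]
finger_gap: 0.003
```

View pics/crop3.png

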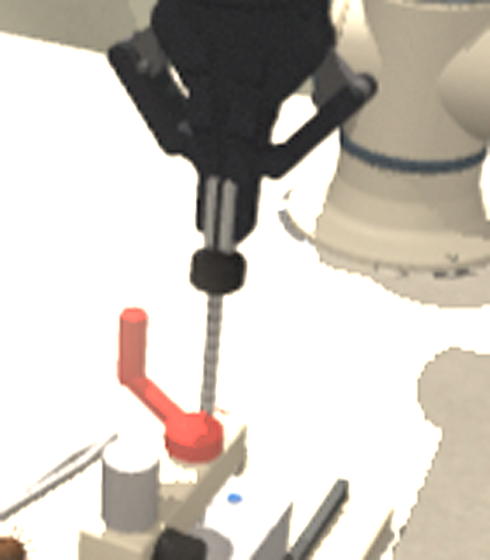

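The fingertips are centred just above the cap, at crop (218,250). I'll press down about 42 mm first, which is short of the shallowest possible floor.

```bash
python3 -m inch '[{"tx":0,"ty":0.1,"tz":0,"ax":0,"ay":0,"az":0,"grip":1},{"tx":0,"ty":0.1,"tz":0,"ax":0,"ay":0,"az":0,"grip":1},{"tx":0,"ty":0.1,"tz":0,"ax":0,"ay":0,"az":0,"grip":1},{"tx":0,"ty":0.1,"tz":0,"ax":0,"ay":0,"az":0,"grip":1},{"tx":0,"ty":0.1,"tz":0,"ax":0,"ay":0,"az":0,"grip":1}]'
python3 -m inch '[{"tx":0,"ty":0.1,"tz":0,"ax":0,"ay":0,"az":0,"grip":1},{"tx":0,"ty":0.1,"tz":0,"ax":0,"ay":0,"az":0,"grip":1},{"tx":0,"ty":0.1,"tz":0,"ax":0,"ay":0,"az":0,"grip":1},{"tx":0,"ty":0.1,"tz":0,"ax":0,"ay":0,"az":0,"grip":1},{"tx":0,"ty":0.1,"tz":0,"ax":0,"ay":0,"az":0,"grip":1},{"tx":0,"ty":0.1,"tz":0,"ax":0,"ay":0,"az":0,"grip":1},{"tx":0,"ty":0.1,"tz":0,"ax":0,"ay":0,"az":0,"grip":1},{"tx":0,"ty":0.1,"tz":0,"ax":0,"ay":0,"az":0,"grip":1}]'
```

```text
time: 10.15
position: [0.6103, 0.0864, 0.3196]
ee_rot: [[-1.0, 0.001, 0.022], [-0.022, 0.0, -1.0], [-0.001, -1.0, -0.0]]
wrist_force: [-0.1, -0.5, 1.2]
finger_gap: -0.0
time: 11.15
position: [0.6104, 0.0864, 0.2951]
ee_rot: [[-1.0, 0.0, 0.022], [-0.022, 0.0, -1.0], [-0.0, -1.0, -0.0]]
wrist_force: [-0.7, 0.1, 2.7]
finger_gap: 0.0
```

Pushing force is about 2.7 N and travel is about 28 mm. From here I'll go in small steps, checking the force after each one; the chain stops when the force rises.

```bash
g(){ python3 -c "
from workcell import ctrl;import sys
s=ctrl.state();f=s['wrist_force'][2];print(round(s['position'][2],4),round(f,1));sys.exit(f>6)"; }
python3 -m inch '[{"tx":0,"ty":0.08,"tz":0,"ax":0,"ay":0,"az":0,"grip":1},{"tx":0,"ty":0.08,"tz":0,"ax":0,"ay":0,"az":0,"grip":1},{"tx":0,"ty":0.08,"tz":0,"ax":0,"ay":0,"az":0,"grip":1}]' >/dev/null && g &&
python3 -m inch '[{"tx":0,"ty":0.04,"tz":0,"ax":0,"ay":0,"az":0,"grip":1}]' >/dev/null && g &&
python3 -m inch '[{"tx":0,"ty":0.04,"tz":0,"ax":0,"ay":0,"az":0,"grip":1}]' >/dev/null && g &&
python3 -m inch '[{"tx":0,"ty":0.04,"tz":0,"ax":0,"ay":0,"az":0,"grip":1}]' >/dev/null && g &&
python3 -m inch '[{"tx":0,"ty":0.03,"tz":0,"ax":0,"ay":0,"az":0,"grip":1}]' >/dev/null && g &&
python3 -m inch '[{"tx":0,"ty":0.03,"tz":0,"ax":0,"ay":0,"az":0,"grip":1}]' >/dev/null && g &&
python3 -m inch '[{"tx":0,"ty":0.03,"tz":0,"ax":0,"ay":0,"az":0,"grip":1}]' >/dev/null && g &&
python3 -m inch '[{"tx":0,"ty":0.03,"tz":0,"ax":0,"ay":0,"az":0,"grip":1}]' >/dev/null && g &&
python3 -m inch '[{"tx":0,"ty":0.03,"tz":0,"ax":0,"ay":0,"az":0,"grip":1}]' >/dev/null && g &&
python3 -m inch '[{"tx":0,"ty":0.03,"tz":0,"ax":0,"ay":0,"az":0,"grip":1}]' >/dev/null && g
```

```text
0.288 2.5False
```

```bash
g(){ python3 -c "
from workcell import ctrl;import sys
s=ctrl.state();f=s['wrist_force'][2];print(round(s['position'][2],4),round(f,1));sys.exit(int(f>6))"; }
python3 -m inch '[{"tx":0,"ty":0.04,"tz":0,"ax":0,"ay":0,"az":0,"grip":1}]' >/dev/null && g &&
python3 -m inch '[{"tx":0,"ty":0.04,"tz":0,"ax":0,"ay":0,"az":0,"grip":1}]' >/dev/null && g &&
python3 -m inch '[{"tx":0,"ty":0.04,"tz":0,"ax":0,"ay":0,"az":0,"grip":1}]' >/dev/null && g &&
python3 -m inch '[{"tx":0,"ty":0.03,"tz":0,"ax":0,"ay":0,"az":0,"grip":1}]' >/dev/null && g &&
python3 -m inch '[{"tx":0,"ty":0.03,"tz":0,"ax":0,"ay":0,"az":0,"grip":1}]' >/dev/null && g &&
python3 -m inch '[{"tx":0,"ty":0.03,"tz":0,"ax":0,"ay":0,"az":0,"grip":1}]' >/dev/null && g &&
python3 -m inch '[{"tx":0,"ty":0.03,"tz":0,"ax":0,"ay":0,"az":0,"grip":1}]' >/dev/null && g &&
python3 -m inch '[{"tx":0,"ty":0.03,"tz":0,"ax":0,"ay":0,"az":0,"grip":1}]' >/dev/null && g &&
python3 -m inch '[{"tx":0,"ty":0.03,"tz":0,"ax":0,"ay":0,"az":0,"grip":1}]' >/dev/null && g &&
python3 -m inch '[{"tx":0,"ty":0.03,"tz":0,"ax":0,"ay":0,"az":0,"grip":1}]' >/dev/null && g &&
python3 -m inch '[{"tx":0,"ty":0.03,"tz":0,"ax":0,"ay":0,"az":0,"grip":1}]' >/dev/null && g &&
python3 -m inch '[{"tx":0,"ty":0.03,"tz":0,"ax":0,"ay":0,"az":0,"grip":1}]' >/dev/null && g
```

```text
0.2867 2.3
0.2857 2.2
0.2845 2.5
0.2836 2.6
0.2827 2.5
0.2818 2.9
0.2809 2.6
0.28 1.6
0.2791 2.6
0.2782 2.8
0.2773 2.2
0.2764 2.1
```

```bash
g(){ python3 -c "
from workcell import ctrl;import sys
s=ctrl.state();f=s['wrist_force'][2];print(round(s['position'][2],4),round(f,1));sys.exit(int(f>5.5))"; }
python3 -m inch '[{"tx":0,"ty":0.03,"tz":0,"ax":0,"ay":0,"az":0,"grip":1}]' >/dev/null && g &&
python3 -m inch '[{"tx":0,"ty":0.03,"tz":0,"ax":0,"ay":0,"az":0,"grip":1}]' >/dev/null && g &&
python3 -m inch '[{"tx":0,"ty":0.03,"tz":0,"ax":0,"ay":0,"az":0,"grip":1}]' >/dev/null && g &&
python3 -m inch '[{"tx":0,"ty":0.03,"tz":0,"ax":0,"ay":0,"az":0,"grip":1}]' >/dev/null && g &&
python3 -m inch '[{"tx":0,"ty":0.03,"tz":0,"ax":0,"ay":0,"az":0,"grip":1}]' >/dev/null && g &&
python3 -m inch '[{"tx":0,"ty":0.03,"tz":0,"ax":0,"ay":0,"az":0,"grip":1}]' >/dev/null && g &&
python3 -m inch '[{"tx":0,"ty":0.03,"tz":0,"ax":0,"ay":0,"az":0,"grip":1}]' >/dev/null && g &&
python3 -m inch '[{"tx":0,"ty":0.03,"tz":0,"ax":0,"ay":0,"az":0,"grip":1}]' >/dev/null && g &&
python3 -m inch '[{"tx":0,"ty":0.03,"tz":0,"ax":0,"ay":0,"az":0,"grip":1}]' >/dev/null && g &&
python3 -m inch '[{"tx":0,"ty":0.03,"tz":0,"ax":0,"ay":0,"az":0,"grip":1}]' >/dev/null && g &&
python3 -m inch '[{"tx":0,"ty":0.03,"tz":0,"ax":0,"ay":0,"az":0,"grip":1}]' >/dev/null && g &&
python3 -m inch '[{"tx":0,"ty":0.03,"tz":0,"ax":0,"ay":0,"az":0,"grip":1}]' >/dev/null && g
```

```text
0.2755 1.8
0.2747 7.5
```

```bash
python3 -m inch '[{"tx":0,"ty":0.01,"tz":0,"ax":0,"ay":0,"az":0,"grip":1},{"tx":0,"ty":0,"tz":0,"ax":0,"ay":0,"az":0,"grip":1},{"tx":0,"ty":0,"tz":0,"ax":0,"ay":0,"az":0,"grip":1}]'
```

```text
time: 13.65
position: [0.6103, 0.0864, 0.2747]
ee_rot: [[-1.0, 0.0, 0.022], [-0.022, 0.0, -1.0], [-0.0, -1.0, -0.0]]
wrist_force: [-0.2, 1.0, 4.6]
finger_gap: 0.001
```

```bash
python3 -m inch '[{"tx":0,"ty":0.02,"tz":0,"ax":0,"ay":0,"az":0,"grip":1},{"tx":0,"ty":0,"tz":0,"ax":0,"ay":0,"az":0,"grip":1},{"tx":0,"ty":0,"tz":0,"ax":0,"ay":0,"az":0,"grip":1}]'
```

```text
time: 14.02
position: [0.6103, 0.0864, 0.2746]
ee_rot: [[-1.0, 0.001, 0.022], [-0.022, 0.0, -1.0], [-0.001, -1.0, -0.0]]
wrist_force: [-0.6, -0.4, 5.7]
finger_gap: 0.003
```

```bash
python3 -m inch '[{"tx":0,"ty":0.03,"tz":0,"ax":0,"ay":0,"az":0,"grip":1},{"tx":0,"ty":0,"tz":0,"ax":0,"ay":0,"az":0,"grip":1},{"tx":0,"ty":0,"tz":0,"ax":0,"ay":0,"az":0,"grip":1}]'
```

```text
time: 14.4
position: [0.6103, 0.0863, 0.2746]
ee_rot: [[-1.0, 0.002, 0.022], [-0.022, 0.0, -1.0], [-0.002, -1.0, -0.0]]
wrist_force: [-3.0, 0.0, 8.9]
finger_gap: 0.004
```

The probe won't go below TCP z=0.2746 while the force has risen to 8.9 N, so it is on the floor after about 49 mm of travel. I'll rise off, then move behind the lever knob.

```bash
python3 -m inch '[{"tx":0,"ty":-0.1,"tz":0,"ax":0,"ay":0,"az":0,"grip":1},{"tx":0,"ty":-0.2,"tz":0,"ax":0,"ay":0,"az":0,"grip":1},{"tx":0,"ty":-0.85,"tz":0,"ax":0,"ay":0,"az":0,"grip":1},{"tx":0,"ty":-0.85,"tz":0,"ax":0,"ay":0,"az":0,"grip":1},{"tx":0.8,"ty":0,"tz":0.82,"ax":0,"ay":0,"az":0,"grip":1},{"tx":0.8,"ty":0,"tz":0.82,"ax":0,"ay":0,"az":0,"grip":1},{"tx":0,"ty":0.6,"tz":0,"ax":0,"ay":0,"az":0,"grip":1},{"tx":0,"ty":0.8,"tz":0,"ax":0,"ay":0,"az":0,"grip":1},{"tx":0,"ty":0.8,"tz":0,"ax":0,"ay":0,"az":0,"grip":1},{"tx":0,"ty":0.7,"tz":0,"ax":0,"ay":0,"az":0,"grip":1},{"tx":0,"ty":0,"tz":0,"ax":0,"ay":0,"az":0,"grip":1}]'
python3 - <<'E'
from h import *
for n in ("scene","top"): cv2.imwrite(f"pics/{n}4.png",ctrl.snapshot(n)[:,:,::-1])
t=cv2.imread('pics/top4.png');s=cv2.imread('pics/scene4.png')
a=cv2.resize(t[130:280,255:335],None,fx=4,fy=4,interpolation=cv2.INTER_CUBIC)
b=cv2.resize(s[120:300,290:420],None,fx=3.333,fy=3.333,interpolation=cv2.INTER_CUBIC)
n=min(a.shape[0],b.shape[0]);cv2.imwrite('pics/crop4.png',cv2.convertScaleAbs(np.hstack([a[:n],b[:n]]),alpha=1.5,beta=10))
E
```

```text
time: 15.78
position: [0.5628, 0.0365, 0.2427]
ee_rot: [[-1.0, -0.005, 0.022], [-0.022, 0.0, -1.0], [0.005, -1.0, -0.0]]
wrist_force: [1.1, 0.6, 1.2]
finger_gap: -0.007
```

View pics/crop4.png

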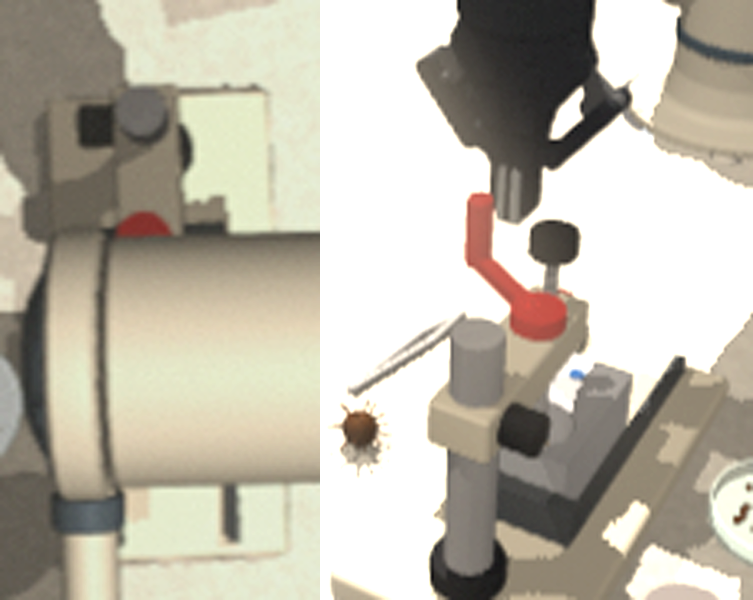

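The fingers are just behind the knob (knob at crop (480,230), fingertips at (515,195)). The cap is lowered to crop (554,240). I'll sweep the knob towards the stop.

```bash
python3 -m inch '[{"tx":-0.2,"ty":0,"tz":0,"ax":0,"ay":0,"az":0,"grip":1},{"tx":-0.2,"ty":0,"tz":0,"ax":0,"ay":0,"az":0,"grip":1},{"tx":-0.2,"ty":0,"tz":0,"ax":0,"ay":0,"az":0,"grip":1},{"tx":-0.167,"ty":0,"tz":0.03,"ax":0,"ay":0,"az":0,"grip":1},{"tx":-0.167,"ty":0,"tz":0.03,"ax":0,"ay":0,"az":0,"grip":1},{"tx":-0.167,"ty":0,"tz":0.03,"ax":0,"ay":0,"az":0,"grip":1},{"tx":-0.167,"ty":0,"tz":0.03,"ax":0,"ay":0,"az":0,"grip":1}]'
python3 -m inch '[{"tx":-0.167,"ty":0,"tz":0.02,"ax":0,"ay":0,"az":0,"grip":1},{"tx":-0.167,"ty":0,"tz":0.02,"ax":0,"ay":0,"az":0,"grip":1},{"tx":-0.167,"ty":0,"tz":0.01,"ax":0,"ay":0,"az":0,"grip":1},{"tx":-0.167,"ty":0,"tz":0,"ax":0,"ay":0,"az":0,"grip":1}]'
```

```text
time: 16.75
position: [0.6015, 0.0328, 0.2456]
ee_rot: [[-1.0, -0.001, 0.021], [-0.021, -0.001, -1.0], [0.001, -1.0, 0.001]]
wrist_force: [-3.1, -1.5, 0.6]
finger_gap: 0.001
time: 17.25
position: [0.622, 0.0324, 0.2458]
ee_rot: [[-1.0, 0.0, 0.022], [-0.022, 0.0, -1.0], [-0.0, -1.0, -0.0]]
wrist_force: [-2.9, -1.9, -0.0]
finger_gap: -0.001
```

```bash
python3 -m inch '[{"tx":-0.167,"ty":0,"tz":-0.02,"ax":0,"ay":0,"az":0,"grip":1},{"tx":-0.167,"ty":0,"tz":-0.03,"ax":0,"ay":0,"az":0,"grip":1},{"tx":-0.167,"ty":0,"tz":-0.05,"ax":0,"ay":0,"az":0,"grip":1},{"tx":-0.167,"ty":0,"tz":-0.07,"ax":0,"ay":0,"az":0,"grip":1},{"tx":-0.167,"ty":0,"tz":-0.09,"ax":0,"ay":0,"az":0,"grip":1}]'
python3 -m inch '[{"tx":-0.1,"ty":0,"tz":-0.06,"ax":0,"ay":0,"az":0,"grip":1},{"tx":-0.1,"ty":0,"tz":-0.06,"ax":0,"ay":0,"az":0,"grip":1}]'
```

```text
time: 17.88
position: [0.6468, 0.0408, 0.2459]
ee_rot: [[-1.0, 0.0, 0.021], [-0.021, 0.0, -1.0], [-0.0, -1.0, -0.0]]
wrist_force: [-2.6, -1.3, 0.4]
finger_gap: 0.002
time: 18.12
position: [0.6526, 0.0445, 0.2458]
ee_rot: [[-1.0, -0.0, 0.022], [-0.022, 0.0, -1.0], [0.0, -1.0, -0.0]]
wrist_force: [-1.8, -1.5, 0.3]
finger_gap: -0.001
```

```bash
python3 -m inch '[{"tx":-0.08,"ty":0,"tz":-0.02,"ax":0,"ay":0,"az":0,"grip":1},{"tx":-0.08,"ty":0,"tz":-0.02,"ax":0,"ay":0,"az":0,"grip":1}]'
python3 -m inch '[{"tx":-0.06,"ty":0,"tz":-0.02,"ax":0,"ay":0,"az":0,"grip":1},{"tx":0,"ty":0,"tz":0,"ax":0,"ay":0,"az":0,"grip":1}]'
```

```text
time: 18.38
position: [0.6566, 0.0469, 0.2457]
ee_rot: [[-1.0, -0.002, 0.023], [-0.023, 0.002, -1.0], [0.002, -1.0, -0.002]]
wrist_force: [-5.9, 4.8, 1.8]
finger_gap: 0.0
time: 18.62
position: [0.6583, 0.0479, 0.2457]
ee_rot: [[-1.0, -0.002, 0.023], [-0.023, 0.002, -1.0], [0.002, -1.0, -0.003]]
wrist_force: [-5.5, 4.2, 0.9]
finger_gap: 0.001
```

Resistance is up to about 7 N near the expected end position. I'll back off, clear upwards and look.

```bash
python3 -m inch '[{"tx":0.1,"ty":0,"tz":0.05,"ax":0,"ay":0,"az":0,"grip":1},{"tx":0.7,"ty":0,"tz":0.3,"ax":0,"ay":0,"az":0,"grip":1},{"tx":0.2,"ty":-1,"tz":0.2,"ax":0,"ay":0,"az":0,"grip":1},{"tx":0.3,"ty":-1,"tz":0,"ax":0,"ay":0,"az":0,"grip":1},{"tx":1,"ty":-0.5,"tz":0,"ax":0,"ay":0,"az":0,"grip":1},{"tx":1,"ty":0,"tz":0,"ax":0,"ay":0,"az":0,"grip":1},{"tx":1,"ty":0,"tz":0,"ax":0,"ay":0,"az":0,"grip":1},{"tx":1,"ty":0,"tz":0,"ax":0,"ay":0,"az":0,"grip":1},{"tx":1,"ty":0,"tz":0,"ax":0,"ay":0,"az":0,"grip":1},{"tx":0,"ty":0,"tz":0,"ax":0,"ay":0,"az":0,"grip":1}]'
python3 - <<'E'
from h import *
for n in ("scene","top"): cv2.imwrite(f"pics/{n}5.png",ctrl.snapshot(n)[:,:,::-1])
t=cv2.imread('pics/top5.png');s=cv2.imread('pics/scene5.png')
a=cv2.resize(t[130:280,255:335],None,fx=4,fy=4,interpolation=cv2.INTER_CUBIC)
b=cv2.resize(s[150:330,290:420],None,fx=3.333,fy=3.333,interpolation=cv2.INTER_CUBIC)
n=min(a.shape[0],b.shape[0]);cv2.imwrite('pics/crop5.png',cv2.convertScaleAbs(np.hstack([a[:n],b[:n]]),alpha=1.5,beta=10))
E
```

```text
time: 19.88
position: [0.4695, 0.0256, 0.322]
ee_rot: [[-1.0, 0.003, 0.021], [-0.021, -0.0, -1.0], [-0.003, -1.0, 0.0]]
wrist_force: [0.6, -0.0, 0.3]
finger_gap: 0.001
```

View pics/crop5.png

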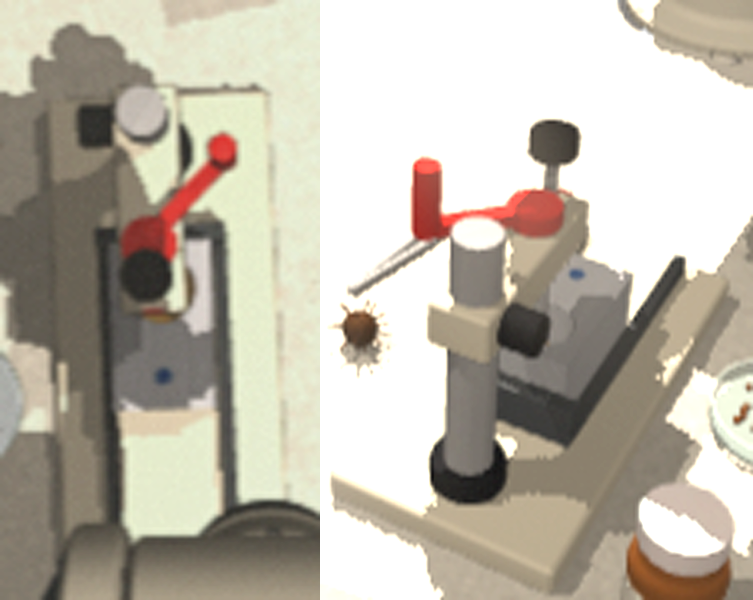

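The lever is swung over: the knob top is at crop (224,147) in the top half and (426,166) in the scene half. The cap is at (146,277) and (554,134). I'll work out the angle and the heights.

```bash
python3 - <<'E'
from h import *
T=lambda a,b:(a/4+255,b/4+130)
S=lambda a,b:((a-320)/3.333+290,b/3.333+150)
kn,e=tri(T(224,147),S(426,166)); cap,e2=tri(T(146,275),S(554,132)); print(kn,e,cap,e2)
yaw=np.radians(1.2); piv=np.array([.611+.022,.0868])
for p in (kn[:2],):
    d=p-piv; print(np.hypot(*d), np.arctan2(d[1],d[0])-yaw+np.radians(125))
d=np.array([.6021,.0352])-piv;print(np.arctan2(d[1],d[0])-yaw+np.radians(125))
dot,e=tri(T(164,376),S(577,273));print(dot,e)
E
```

```text
[0.67677803 0.04453773 0.20002825] 0.0011102146295317201 [0.61112297 0.0860797  0.19982992] 6.4182405276e-05
0.060849121312541464 1.3929345477131423
0.050357218687997474
[0.55833706 0.08538872 0.06931019] 0.001190921232978509
```

The lever is at about 1.39 rad, which is its end stop. The cap top is at z≈0.200, against 0.2016 when pressed on the floor, so the probe has not moved. The robot is clear, so I'm handing in.

```bash
python3 -c "
from workcell import ctrl;s=ctrl.state();print(s['time'],s['wrist_force']);print(ctrl.close_job())"
```

```text
19.975 [-0.20138466 -0.77500909  0.84682691]
the job is handed in; nothing more can be done
None
```

The job is handed in at about 20 s of the 54 s allowed, and every step checked out as done; the hand-in itself reports no verdict.

- **Block:** I pushed it about 41 mm along the rails until the push force jumped to about 30 N at the stop. The last picture shows it still home.
- **Probe:** I pressed the cap down in steps of about 1 mm once near the floor. The probe stopped after about 49 mm, and the wrist force peaked at about 9 N against the 30 N limit. I then let go.
- **Lever:** I swung it over with the closed fingers.

**Last checks, from two views:**
- **Lever:** it is at about 1.39 rad of 1.4, so at its end stop.
- **Probe:** the cap top is at z≈0.200 m, against 0.2016 m when pressed on the floor. That 1.6 mm difference is about what the cameras can resolve, so I take it that the probe has not moved.
- **Robot and bystanders:** the robot is clear of everything. The robot never went near the bystanders, but I did not measure their positions again.

**Disagreements:**
- **Well rim:** its two-view position was off by about 7 mm between the cameras, so I did not use it.
- **Lever end:** the sideways force at the end of the swing had an unexpected sign. The final picture showed the lever properly over.

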